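Turn the sauce carousel to the bottle wanted next

ROBOT

A 7-joint arm with a two-finger parallel gripper is mounted at the origin on the work surface. World frame = base frame: x ahead of the robot, y to its left, z up, the work surface at z = 0. Lengths are in m, angles in rad, forces in N, time in s.
With the tool pointing down it reaches from about 0.425 to 0.875 m from the base axis. Payload 9.9 kg.
Tool frame: the origin (TCP) lies midway between the tips of the shut fingers; the grasp point (between the pads) lies 19 mm behind it; z points along the fingers, y is the line along which they close (so a half turn about z gives the same grasp; the last joint's range is limited). The gripper opens to 85 mm and grips with 20 to 120 N. Pads are 22 mm wide; open, the fingers measure 114 mm over their backs; the gripper's body (76 mm by 85 mm) begins 54 mm behind the grasp point. The pads swing forward as they close: fully open they stand 13 mm farther back than shut.
Start: joints at [-1.352, 0.576, 0.025, 1.437, -0.015, 1.129, -0.057], TCP at [0.201, 0.644, 0.231] pointing down, gripper open.
Joint ranges: [-2.76, 2.76], [-0.34, 2.15], [-1.52, 1.57], [0.19, 2.46], [-1.09, 4.23], [0.17, 1.99], [-2.82, 2.82]. Speed limits (rad/s): [2.22, 2.22, 3.01, 3.01, 3.14, 3.14, 3.14].

INTERFACE

Orientations are given as [roll, pitch, yaw] about the fixed x, y, z axes, in that order (R = Rz(yaw) Ry(pitch) Rx(roll)).
In Python, from rig import arm gives the robot as it stands.
- The arm moves only by the tool apply_moves, never from a script. Its argument "series" is a list of rows, each an object of numbers: "dx", "dy", "dz": the shift along the world's x, y, z scaled (see below); "wx", "wy", "wz": the turn, a rotation vector about the world's x, y, z scaled (see below). A call has 1 to 8 rows; each row shifts and turns the commanded pose from where the row before left it; what a row does not reach is not made up. The controller multiplies each number of a shift by 120 mm and each number of a turn by 90 degrees. A row lasts 1/12 s, in which the tool goes at most 41.7 mm and 7.16 degrees, less where a joint would pass 70% of its speed; a pose out of reach is approached as far as the arm can. A call with a number of a shift or a turn outside -1 to 1 is refused whole. A call with a gripper value outside its range is refused whole. "claw" is the closure in counts, from 0 (fully open) to 255 (shut), set as the call begins (left out, the last holds). The fingers move at their own pace and stop on an object; "newtons" is the grip in N (left out, the last holds). Time passes only in rows, so rows that do not move let the fingers close. It gives the time, the measured TCP pose, the force, the opening and the grip force at its end, in the units of the state.
- arm.get_state(): the state, without advancing time (a new reading comes with each control period).
- arm.capture(name): name is "side" or "top" or "wrist"; returns a dict with "img" (420x560x3 uint8, blue, green, red), "z_map" (420x560 float32, m along the optical axis (not along the pixel's ray), 0 where there is no reading), "mtx" (3x3 intrinsics, pixels), "k1" (the pictures are not rectified: a ray, as slopes to the right and down, at radius r is drawn at 1 + k1 r^2 times it, then the intrinsics apply), "R" (3x3) and "t" (3): a world point X has camera coordinates R X + t; the wrist camera has in their place "hand_eye" (4x4, takes a point from camera to tool coordinates, whose origin is the TCP and whose axes are the flange's). Camera axes: x right, y down, z forward; pixel columns grow to the right and rows downward; lengths in m; the calibration is good to about 2 mm. A picture is of the moment at which its call begins: read the wrist's pose just before it.
- arm.job_done(): hands the job in; it is judged then, once.
The state is a dict: "time": time; "joint_positions": joint angles; "joint_vel": joint speeds; "tau": joint torques, N m; "ee_pos": TCP position; "ee_rot": TCP orientation; "ft_force": force on the tool from outside, world axes, zero at the start; "torque": the same for the moment, N m; "width": opening from 0.0 (shut) to 1.0 (fully open); "finger_force": force on a finger pad.
Only numpy, scipy, OpenCV 4.12 (cv2) and the standard library are available. Lean on these libraries where they do the work, as an engineer would, in place of code of your own. Each camera call takes 0.05 s, during which the arm holds its last target. There are 200 camera calls.

TASK

Bring the slim bottle, the tallest of the four pots on the sauce carousel, round to the drip tongue, in line with the rib along the tongue's middle, by pushing on the carousel's spokes with one fingertip, either way round. Turn it gently, touch none of the pots, and let them ride along standing in their places on the tray; nothing is picked up, and everything else on the table stays where it is.

Things in the scene. Friction and masses are not known exactly. Their poses are not given: they have to be found in the camera images.
- stand: Fixed steel foot, 170 mm across, 10 high. Origin: on the table, on the carousel's upright turning axis. Its x axis points along the middle of the drip tongue, a shallow steel tray 56 wide and 10 high with a dark rib along its middle, that reaches from the foot to 195 mm from the axis; z is up.
- carousel: The round steel tray that carries the pots, radius 93, on the turning axis. Origin: on the axis at the tray's underside, 34 mm above the table; z up. Its deck is 46 mm, its rim 54 mm and its hub post 76 mm above the table. With its spokes it turns either way, more than a full turn, needs about 2 N of push on a spoke, and stays where it is left.
- spokes: Four straight spokes fixed to the tray. Origin: on the axis, 34 mm above the table; spokes point along its +x, -x, +y and -y, z is up. Each is a level steel bar 12 mm thick, centre line 40 mm above the table, bare from radius 93 to 144, ending in a black ball of diameter 20 (to radius 164). Beneath them the space is open down to the foot and tongue (10 mm high).
- slim_bottle: The slim bottle: white, diameter 34, with a narrow black neck of diameter 22, 70 high in all, the tallest and slimmest of the four pots that stand loose on the carousel's tray. Each pot stands midway between two spokes, its centre 60 mm from the turning axis; which pot has which place varies. Origin: centre of its underside.
- squat_jar: White pot on the tray: wide round jar, diameter 52, 37 high, flat black lid. Origin: centre of its underside.
- square_pot: White pot on the tray: square, 36 x 36, 44 high, black lid. Origin: centre of its underside.
- round_pot: White pot on the tray: bulging round pot, diameter 44, 47 high, black lid with a small ball. Origin: centre of its underside.
- mug: White mug with a handle, rim radius 38, 85 mm high; a bystander on the table. Origin: centre of its underside.
- drink_bottle: Brown drink bottle, radius 30, 170 mm high; a bystander on the table. Origin: centre of its underside.
- pickle_jar: Green glass jar, radius 34, 100 mm high; a bystander on the table. Origin: centre of its underside.
- cheese_pack: Clear flat pack, 140 x 100 mm, 25 mm high; a bystander on the table. Origin: centre of its underside.
- shaker: Glass salt shaker with a steel top, radius 21, 78 mm high; a bystander on the table. Origin: centre of its underside.
- napkin_box: Cardboard box, 120 x 120 mm, 60 mm high; a bystander on the table. Origin: centre of its underside.
Mind the look-alikes: they are no part of the job. Leave any blue or red look-alike of the round_pot alone.

How it is judged:
On the way, in this order (a step that is already met when the one before it is completed fails the run):
1. a finger pushes on a spoke of the carousel (contact force between the fingers and spokes above 0.3 N), for 0.1 s.
2. the slim bottle stands in line with the drip tongue (y of slim_bottle in the frame of stand between -0.008 and 0.008 m and x of slim_bottle in the frame of stand above 0.04 m), for 0.2 s.
At the end, for the whole second after the job is handed in: The carousel is at rest with the slim bottle's centre within 8 mm of the tongue's middle line, on the tongue's side; all four pots stand upright on the tray, 60 mm (within 12 mm) from its axis (all of step 2 and angle between each of slim_bottle, squat_jar, square_pot, round_pot's own z axis and vertical below 0.15 rad and angular speed of spokes below 0.05 rad/s and linear speed of slim_bottle below 0.02 m/s and z of slim_bottle in the frame of spokes between 0.008 and 0.016 m and horizontal distance between slim_bottle and spokes between 0.048 and 0.072 m and z of squat_jar in the frame of spokes between 0.008 and 0.016 m and horizontal distance between squat_jar and spokes between 0.048 and 0.072 m and z of square_pot in the frame of spokes between 0.008 and 0.016 m and horizontal distance between square_pot and spokes between 0.048 and 0.072 m and z of round_pot in the frame of spokes between 0.008 and 0.016 m and horizontal distance between round_pot and spokes between 0.048 and 0.072 m); the robot touches nothing.
It fails at once if a finger or the arm pushes against a pot on the carousel (contact force between any of the fingers, the arm and slim_bottle above 0.5 N or contact force between any of the fingers, the arm and squat_jar above 0.5 N or contact force between any of the fingers, the arm and square_pot above 0.5 N or contact force between any of the fingers, the arm and round_pot above 0.5 N).
It fails at once if a pot is lifted off the tray, tips over, or slides more than 12 mm in or out on it (z of any of slim_bottle, squat_jar, square_pot, round_pot in the frame of spokes above 0.022 m or angle between any of slim_bottle, squat_jar, square_pot, round_pot's own z axis and vertical above 0.35 rad or horizontal distance between any of slim_bottle, squat_jar, square_pot, round_pot and spokes above 0.072 m or horizontal distance between any of slim_bottle, squat_jar, square_pot, round_pot and spokes below 0.048 m).
It fails at once if the carousel is spun faster than 3 rad/s (angular speed of spokes above 3 rad/s).
It fails at once if something else on the table is moved by more than 20 mm (distance of any of mug, drink_bottle, pickle_jar, cheese_pack, shaker, napkin_box from where it was at the start of the episode above 0.02 m).
It also fails if it takes over 58 s, if anything falls off the work surface, if the arm or the gripper's body presses on something with over 40 N, if the wrist force passes 120 N, or if a joint passes its speed limit or range.

## Working session

There is one attempt and no reset: what is moved stays moved. The work goes in short steps, Python scripts to look and compute and a tool call to move; the robot and the scene stay as the last step left them, time stands still between calls to the robot, and variables do not carry over. Pictures are saved under pics/ and viewed, at most 10 in all, crops included, and the job is handed in when it is done.

Besides the shell and the picture viewer there is one more tool, called after ">>>" as name(argument=value, ...) on one line, values as JSON. apply_moves: Moves the arm, as the interface text tells. Shifts and turns lie within -1 to 1; 1 stands for 120 mm of shift or 90 degrees of turn. Its arguments: {"type":"object","properties":{"series":{"type":"array"},"claw":{"type":"number"},"newtons":{"type":"number"}},"required":["series"]}

```bash
mkdir -p pics; cat > h.py <<'E'
import numpy as np, cv2
from rig import arm
def cap(n):
    c=arm.capture(n); return c
def ray(c,u,v):
    d=np.array([c['k1'],0,0,0,0],float)
    # drawn = r(1+k1 r^2)
    p=cv2.undistortPoints(np.array([[[u,v]]],float),np.array(c['mtx'],float),d)[0,0]
    return np.array([p[0],p[1],1.])
def plane(c,u,v,z):
    R=np.array(c['R']);t=np.array(c['t']); o=-R.T@t; d=R.T@ray(c,u,v)
    return o+d*(z-o[2])/d[2]
def depth(c,u,v):
    R=np.array(c['R']);t=np.array(c['t']);z=c['z_map'][int(v),int(u)]
    return R.T@(ray(c,u,v)*z-t)
def proj(c,X):
    p=np.array(c['R'])@np.array(X)+np.array(c['t']); s=p[:2]/p[2]; s=s*(1+c['k1']*(s@s)); m=c['mtx']
    return m[0][0]*s[0]+m[0][2], m[1][1]*s[1]+m[1][2]
E
python3 - <<'E'
from h import *
import pickle
for n in('top','side'):
    c=cap(n); cv2.imwrite(f'pics/{n}0.png',c['img']); pickle.dump(c,open(n+'.pkl','wb')); print(n,c['k1'],-np.array(c['R']).T@c['t'])
s=arm.get_state();print(s['time'],s['ee_pos'],s['ee_rot'],s['joint_positions'])
E
```

```text
top 0.00230790769692043 [ 0.43340564 -0.00914326  1.58450979]
side 0.03295954135508858 [ 0.03060794 -0.73632138  0.60625607]
0.1 [0.20113309 0.64391648 0.2305362 ] [-3.14011281e+00  6.87213742e-05  2.83883391e+00] [-1.3518135   0.57644216  0.02482704  1.43781318 -0.01499521  1.12900298
 -0.0565277 ]
```

View pics/top0.png

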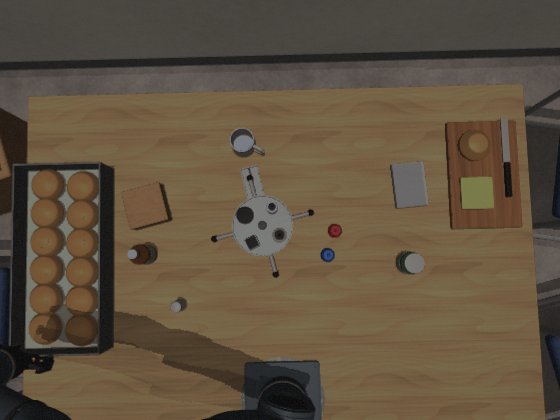

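View pics/side0.png

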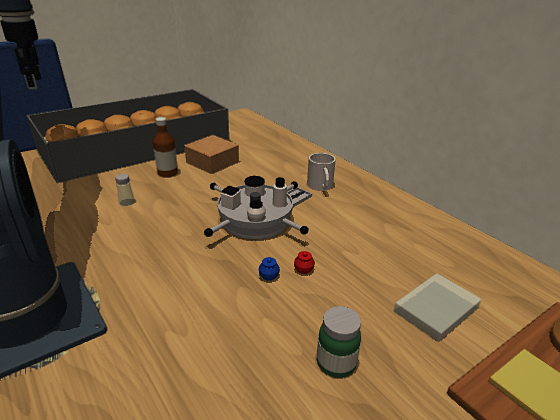

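The top view shows the carousel hub at about (262,226), with the tongue reaching up to (250,168). The spoke balls are at (311,213), (275,274) and (214,239), and the fourth is near (250,178), over the tongue. Candidates for the slim bottle are the pots at (272,207), (245,215), (252,242) and (279,235). In the side view the tallest pot is at (280,192), with a white body and narrow black neck, which should be (272,207) in the top view. The blue and red look-alikes stand at (328,255) and (335,230). I'll enlarge and measure.

```bash
python3 - <<'E'
from h import *
import pickle
t=pickle.load(open('top.pkl','rb'));s=pickle.load(open('side.pkl','rb'))
a=cv2.resize(t['img'][150:290,200:340],(560,560),interpolation=cv2.INTER_CUBIC)
cv2.imwrite('pics/crop.png',a)
g=t['img'].max(2)
# low black blobs
n,l,st,ce=cv2.connectedComponentsWithStats((g<45).astype('uint8')[150:290,200:340])
for i in range(1,n):
    if st[i,4]>5: u,v=ce[i]+[200,150]; print(st[i],(u.round(1),v.round(1)),depth(t,u,v).round(3),plane(t,u,v,.05).round(3))
for p in [(262,226),(272,207),(245,215),(252,242),(279,235)]: print(p,depth(t,*p).round(3))
# side depth heights of the four pots
for p in [(280,182),(255,181),(230,190),(256,199)]: print('side',p,depth(s,*p).round(3))
E
```

```text
[47 25  6  5 24] (np.float64(249.3), np.float64(177.3)) [0.681 0.086 0.055] [0.682 0.086 0.05 ]
[69 53  6  7 32] (np.float64(271.3), np.float64(206.0)) [0.585 0.019 0.116] [0.592 0.021 0.05 ]
[ 37  57  16  16 212] (np.float64(244.4), np.float64(214.5)) [0.565 0.102 0.075] [0.568 0.104 0.05 ]
[108  60   6   5  22] (np.float64(310.5), np.float64(212.0)) [ 0.57  -0.099  0.049] [ 0.57  -0.099  0.05 ]
[75 80  9  9 65] (np.float64(279.0), np.float64(234.2)) [ 0.503 -0.001  0.091] [ 0.505 -0.001  0.05 ]
[11 86  6  6 26] (np.float64(213.6), np.float64(238.6)) [0.496 0.198 0.057] [0.496 0.199 0.05 ]
[46 86 12 12 91] (np.float64(251.3), np.float64(241.8)) [0.482 0.082 0.086] [0.483 0.084 0.05 ]
[ 73 122   6   5  23] (np.float64(275.2), np.float64(273.9)) [0.384 0.014 0.041] [0.385 0.014 0.05 ]
(262, 226) [0.529 0.05  0.075]
(272, 207) [0.581 0.017 0.12 ]
(245, 215) [0.563 0.099 0.083]
(252, 242) [0.482 0.08  0.09 ]
(279, 235) [ 0.5   -0.001  0.089]
side (280, 182) [0.579 0.008 0.113]
side (255, 181) [0.562 0.093 0.083]
side (230, 190) [0.479 0.075 0.091]
side (256, 199) [0.528 0.035 0.069]
```

View pics/crop.png

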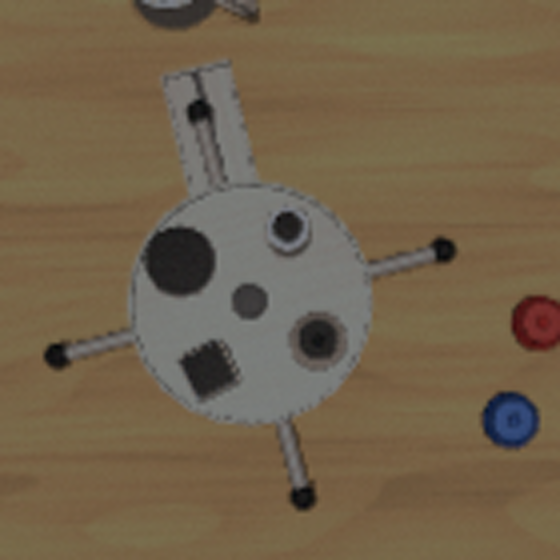

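The crop confirms the slim bottle at crop (290,228): narrow black neck on a slim white body, top measured at about 116 mm in both views, taller than the others at 75–91 mm. Next I'll get the tongue direction and the exact angles.

```bash
python3 - <<'E'
from h import *
import pickle
t=pickle.load(open('top.pkl','rb'))
B=[(249.3,177.3),(310.5,212),(275.2,273.9),(213.6,238.6)]
P=np.array([plane(t,u,v,.043)[:2] for u,v in B]);C=P.mean(0);print('C',C)
for p in P: d=p-C;print(np.hypot(*d),np.degrees(np.arctan2(d[1],d[0])))
b=plane(t,271.3,206,.116)[:2]-C;print('bottle',np.hypot(*b),np.degrees(np.arctan2(b[1],b[0])))
# tongue mask: low-saturation pixels vs wood, at z=.01, radius 115..190, within 30 deg
hsv=cv2.cvtColor(t['img'],cv2.COLOR_BGR2HSV)
for smax in (50,70,90):
    Q=[]
    for v in range(160,200):
        for u in range(230,275):
            p=plane(t,u,v,.01)[:2]-C;r=np.hypot(*p)
            if .12<r<.2 and hsv[v,u,1]<smax: Q.append(p)
    Q=np.array(Q,np.float32);rc=cv2.minAreaRect(Q*1000);m=np.array(rc[0]);print(smax,len(Q),rc,np.degrees(np.arctan2(m[1],m[0])), np.degrees(np.arctan2(*Q.mean(0)[::-1])))
# rib: darkest pixel per row near the tip
g=t['img'].max(2).astype(int)
for v in range(165,176): print(v,g[v,236:266])
s=arm.get_state();print(s['ee_pos'],s['joint_positions'])
E
```

```text
C [0.53375763 0.05032034]
0.15390587866056482 13.749047585603083
0.15400918103943378 -76.05912652461465
0.1536744944398379 -166.22866104734712
0.15406991712921858 104.02685046346113
bottle 0.05967500043904197 -31.136033320850004
50 408 ((152.57559204101562, 33.31121826171875), (75.90845489501953, 55.12104797363281), 12.700261116027832) 12.315901048364003 12.1949625
70 434 ((152.94161987304688, 33.4485969543457), (76.68141174316406, 56.76077651977539), 12.697966575622559) 12.33644791783414 12.312548
90 455 ((153.24717712402344, 33.841670989990234), (78.97232818603516, 59.00506591796875), 12.787233352661133) 12.452805220543437 12.424804
165 [116 116 116 117 116 116 116 116 117 118 119 119 117 119 120 119 119 116
 112 113 111  96 119 120 120 120 119 120 120 119]
166 [119 120 119 121 116 119 120 120 117 119 119 121 120 112 112 117 112 100
  92  87  90 101 120 119 119 120 119 120 120 120]
167 [118 119 118 119 119 120 119 119 117 112 113 112 108  82  94 100  90 108
 121 123 120 120 120 119 119 120 119 121 118 119]
168 [118 120 118 116 118 112 115 115 111  92  90  82  57  73 118 120 121 121
[... 361 characters left out ...]
  61  79 121 122 121
 122 121 122 121 118 119 118 118 117 118 119 119]
172 [116 115 114 115 116 119 120 122 120 122 121 121 115  65  73 116 122 121
 121 122 121 117 103 110 114 116 116 115 116 118]
173 [113 112 113 111 113 110 120 122 122 120 122 122 118  85  67  95 122 122
 121 123 124 118  92  95 118 119 119 119 119 119]
174 [114 115 116 115 115 116 115 121 121 122 121 121 109  89  53  73 123 122
 121 123 124 117  99 103 117 116 119 118 118 118]
175 [118 118 119 119 118 116 104 121 121 122 120 104  58  16  20  57 111 122
 121 121 122 122 121 117 109 113 113 114 114 112]
[0.20113309 0.64391648 0.2305362 ] [-1.3518135   0.57644216  0.02482704  1.43781318 -0.01499521  1.12900298
 -0.0565277 ]
```

>>> apply_moves(series=[{"dx":0.144,"dy":-0.3,"wz":-0.0795},{"dx":0.144,"dy":-0.3,"wz":-0.0795},{"dx":0.144,"dy":-0.3,"wz":-0.0795},{"dx":0.144,"dy":-0.3,"wz":-0.0795},{"dx":0.144,"dy":-0.3,"wz":-0.0795},{"dx":0.144,"dy":-0.3,"wz":-0.0795},{"dx":0.144,"dy":-0.3,"wz":-0.0795},{"dx":0.144,"dy":-0.3,"wz":-0.0795}], claw=255, newtons=40)

```text
invalid input at $.series[0]: expected keys dx, dy, dz, wx, wy, wz
```

>>> apply_moves(series=[{"dx":0.122,"dy":-0.272,"dz":0,"wx":0,"wy":0,"wz":-0.0751},{"dx":0.122,"dy":-0.272,"dz":0,"wx":0,"wy":0,"wz":-0.0751},{"dx":0.122,"dy":-0.272,"dz":0,"wx":0,"wy":0,"wz":-0.0751},{"dx":0.122,"dy":-0.272,"dz":0,"wx":0,"wy":0,"wz":-0.0751},{"dx":0.122,"dy":-0.272,"dz":0,"wx":0,"wy":0,"wz":-0.0751},{"dx":0.122,"dy":-0.272,"dz":0,"wx":0,"wy":0,"wz":-0.0751},{"dx":0.122,"dy":-0.272,"dz":0,"wx":0,"wy":0,"wz":-0.0751},{"dx":0.122,"dy":-0.272,"dz":0,"wx":0,"wy":0,"wz":-0.0751}], claw=255, newtons=40)

```text
time: 0.77
ee_pos: [0.3186, 0.3814, 0.2312]
ee_rot: [-3.141, -0.0, 1.889]
ft_force: [0.6, -0.2, -0.4]
width: 0.002
finger_force: 0.0
```

>>> apply_moves(series=[{"dx":0.122,"dy":-0.272,"dz":0,"wx":0,"wy":0,"wz":-0.0751},{"dx":0.122,"dy":-0.272,"dz":0,"wx":0,"wy":0,"wz":-0.0751},{"dx":0.122,"dy":-0.272,"dz":0,"wx":0,"wy":0,"wz":-0.0751},{"dx":0.122,"dy":-0.272,"dz":0,"wx":0,"wy":0,"wz":-0.0751},{"dx":0.122,"dy":-0.272,"dz":0,"wx":0,"wy":0,"wz":-0.0751},{"dx":0.122,"dy":-0.272,"dz":0,"wx":0,"wy":0,"wz":-0.0751},{"dx":0.122,"dy":-0.272,"dz":0,"wx":0,"wy":0,"wz":-0.0751},{"dx":0.122,"dy":-0.272,"dz":0,"wx":0,"wy":0,"wz":-0.0751}])

```text
time: 1.43
ee_pos: [0.4357, 0.1204, 0.2313]
ee_rot: [-3.141, -0.0, 0.946]
ft_force: [0.2, 0.8, -0.6]
width: -0.001
finger_force: 0.0
```

>>> apply_moves(series=[{"dx":0.122,"dy":-0.272,"dz":0,"wx":0,"wy":0,"wz":-0.0751},{"dx":0.122,"dy":-0.272,"dz":0,"wx":0,"wy":0,"wz":-0.0751},{"dx":0.122,"dy":-0.272,"dz":0,"wx":0,"wy":0,"wz":-0.0751},{"dx":0.122,"dy":-0.272,"dz":0,"wx":0,"wy":0,"wz":-0.0751},{"dx":0.122,"dy":-0.272,"dz":0,"wx":0,"wy":0,"wz":-0.0751},{"dx":0.122,"dy":-0.272,"dz":0,"wx":0,"wy":0,"wz":-0.0751},{"dx":0,"dy":0,"dz":0,"wx":0,"wy":0,"wz":0}])

```text
time: 2.02
ee_pos: [0.5249, -0.0808, 0.2317]
ee_rot: [3.137, -0.001, 0.229]
ft_force: [-0.3, 0.2, 0.5]
width: -0.001
finger_force: 0.0
```

>>> apply_moves(series=[{"dx":0,"dy":0.03,"dz":-0.25,"wx":0,"wy":0,"wz":0},{"dx":0,"dy":0.02,"dz":-0.25,"wx":0,"wy":0,"wz":0},{"dx":0,"dy":0,"dz":-0.25,"wx":0,"wy":0,"wz":0},{"dx":0,"dy":0,"dz":-0.25,"wx":0,"wy":0,"wz":0},{"dx":0,"dy":0,"dz":-0.25,"wx":0,"wy":0,"wz":0},{"dx":0,"dy":0,"dz":0,"wx":0,"wy":0,"wz":0},{"dx":0,"dy":0,"dz":0,"wx":0,"wy":0,"wz":0}])

```text
time: 2.6
ee_pos: [0.5224, -0.0679, 0.0807]
ee_rot: [-3.141, 0.003, 0.243]
ft_force: [1.1, -0.1, 0.5]
width: 0.002
finger_force: 0.0
```

```bash
python3 - <<'E'
from h import *
c=cap('side');cv2.imwrite('pics/side1.png',cv2.resize(c['img'][110:290,150:390],(800,600)))
s=arm.get_state();print(s['ee_pos'],s['ee_rot'])
E
```

```text
[ 0.5234634  -0.06816238  0.08198811] [3.14143337e+00 4.17098863e-04 2.43108976e-01]
```

View pics/side1.png

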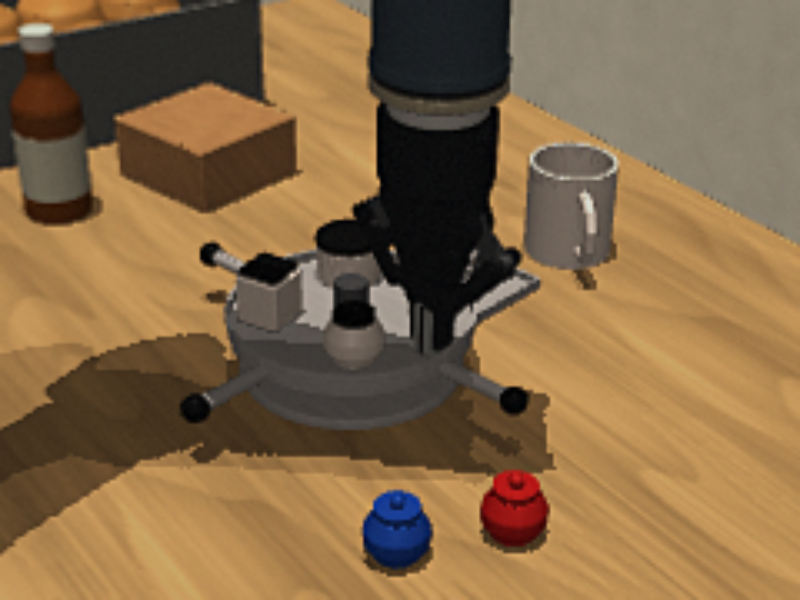

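The crop shows the shut fingertip at (430,350), hanging on the round-pot side of the spoke whose ball is at (512,400), clear of all pots. Next I'll lower it beside the spoke.

>>> apply_moves(series=[{"dx":0,"dy":-0.048,"dz":0,"wx":0,"wy":0,"wz":0},{"dx":0,"dy":0,"dz":0,"wx":0,"wy":0,"wz":0},{"dx":0,"dy":0,"dz":-0.15,"wx":0,"wy":0,"wz":0},{"dx":0,"dy":0,"dz":-0.15,"wx":0,"wy":0,"wz":0},{"dx":0,"dy":0,"dz":-0.13,"wx":0,"wy":0,"wz":0},{"dx":0,"dy":0,"dz":0,"wx":0,"wy":0,"wz":0},{"dx":0,"dy":0,"dz":0,"wx":0,"wy":0,"wz":0},{"dx":0,"dy":0,"dz":0,"wx":0,"wy":0,"wz":0}])

```text
time: 3.32
ee_pos: [0.5241, -0.0739, 0.031]
ee_rot: [3.141, -0.002, 0.243]
ft_force: [-1.1, 0.4, 0.3]
width: 0.001
finger_force: 0.0
```

```bash
python3 - <<'E'
import numpy as np
C=np.array([.5338,.0503])
def pt(f,d=.017,r=.118):
    f=np.radians(f);s=np.array([np.cos(f),np.sin(f)]);return C+r*s-d*np.array([-s[1],s[0]])
p0=np.array([.5238,-.0738])
q=pt(-76.06,.019);print('appr',(q-p0)/.12)
p=q
for f in np.arange(-74,-32,2.5): n=pt(f);print(f,((n-p)/.12).round(3),n.round(4));p=n
print(2.5/90)
E
```

```text
appr [0.16655373 0.04165054]
-74.0 [0.052 0.008] [ 0.55   -0.0678]
-71.5 [0.043 0.007] [ 0.5551 -0.067 ]
-69.0 [0.042 0.009] [ 0.5602 -0.066 ]
-66.5 [0.042 0.011] [ 0.5653 -0.0647]
-64.0 [0.042 0.012] [ 0.5702 -0.0632]
-61.5 [0.041 0.014] [ 0.5752 -0.0615]
-59.0 [0.04  0.016] [ 0.58   -0.0596]
-56.5 [0.04  0.018] [ 0.5848 -0.0575]
-54.0 [0.039 0.019] [ 0.5894 -0.0552]
-51.5 [0.038 0.021] [ 0.594  -0.0526]
-49.0 [0.037 0.023] [ 0.5984 -0.0499]
-46.5 [0.036 0.024] [ 0.6027 -0.047 ]
-44.0 [0.035 0.026] [ 0.6069 -0.0439]
-41.5 [0.034 0.027] [ 0.6109 -0.0406]
-39.0 [0.032 0.029] [ 0.6148 -0.0372]
-36.5 [0.031 0.03 ] [ 0.6185 -0.0336]
-34.0 [0.03  0.031] [ 0.6221 -0.0298]
0.027777777777777776
```

>>> apply_moves(series=[{"dx":0.055,"dy":0.014,"dz":0,"wx":0,"wy":0,"wz":0},{"dx":0.055,"dy":0.014,"dz":0,"wx":0,"wy":0,"wz":0},{"dx":0.055,"dy":0.014,"dz":0,"wx":0,"wy":0,"wz":0},{"dx":0.052,"dy":0.008,"dz":0,"wx":0,"wy":0,"wz":0.023},{"dx":0.043,"dy":0.007,"dz":0,"wx":0,"wy":0,"wz":0.028},{"dx":0.042,"dy":0.009,"dz":0,"wx":0,"wy":0,"wz":0.028},{"dx":0.042,"dy":0.011,"dz":0,"wx":0,"wy":0,"wz":0.028},{"dx":0.042,"dy":0.012,"dz":0,"wx":0,"wy":0,"wz":0.028}])

```text
time: 3.98
ee_pos: [0.5699, -0.0628, 0.0296]
ee_rot: [-3.141, 0.0, 0.46]
ft_force: [-2.6, 0.1, 0.3]
width: -0.003
finger_force: 1.0
```

```bash
cat > look.py <<'E'
from h import *
import sys
C=np.array([.53376,.05032]);c=cap('top');s=arm.get_state();print(s['ee_pos'],s['ft_force'])
if len(sys.argv)>1: cv2.imwrite('pics/'+sys.argv[1],cv2.resize(c['img'][150:290,200:340],(560,560),interpolation=cv2.INTER_CUBIC))
g=c['img'].max(2)[150:290,200:340]
n,l,st,ce=cv2.connectedComponentsWithStats((g<45).astype('uint8'))
for i in range(1,n):
    if 10<st[i,4]<300:
        u,v=ce[i]+[200,150];p=plane(c,u,v,.043)[:2]-C;q=plane(c,u,v,.116)[:2]-C
        print(st[i,4],(u.round(1),v.round(1)),'z',depth(c,u,v)[2].round(3),'r,ang@ball',np.hypot(*p).round(3),np.degrees(np.arctan2(p[1],p[0])).round(1),'@bottle',np.hypot(*q).round(3),np.degrees(np.arctan2(q[1],q[0])).round(1))
E
python3 look.py
```

```text
[ 0.57120698 -0.06237908  0.02969441] [1.05712114 0.80405766 0.16008202]
64 (np.float64(299.3), np.float64(180.2)) z 0.436 r,ang@ball 0.18 -40.8 @bottle 0.17 -42.5
22 (np.float64(239.2), np.float64(181.1)) z 0.052 r,ang@ball 0.154 26.2 @bottle 0.141 26.0
35 (np.float64(323.1), np.float64(197.1)) z 0.439 r,ang@ball 0.207 -66.6 @bottle 0.198 -68.1
29 (np.float64(267.2), np.float64(204.5)) z 0.118 r,ang@ball 0.066 -15.0 @bottle 0.059 -18.9
208 (np.float64(242.6), np.float64(218.4)) z 0.085 r,ang@ball 0.064 69.2 @bottle 0.056 72.7
```

>>> apply_moves(series=[{"dx":0.041,"dy":0.014,"dz":0,"wx":0,"wy":0,"wz":0.028},{"dx":0.04,"dy":0.016,"dz":0,"wx":0,"wy":0,"wz":0.028},{"dx":0.04,"dy":0.018,"dz":0,"wx":0,"wy":0,"wz":0.028},{"dx":0.039,"dy":0.019,"dz":0,"wx":0,"wy":0,"wz":0.028},{"dx":0.038,"dy":0.021,"dz":0,"wx":0,"wy":0,"wz":0.028},{"dx":0.037,"dy":0.023,"dz":0,"wx":0,"wy":0,"wz":0.028},{"dx":0.036,"dy":0.024,"dz":0,"wx":0,"wy":0,"wz":0.028},{"dx":0.035,"dy":0.026,"dz":0,"wx":0,"wy":0,"wz":0.028}])

```text
time: 4.7
ee_pos: [0.6067, -0.0432, 0.0296]
ee_rot: [-3.141, 0.0, 0.812]
ft_force: [-3.3, -0.8, 0.5]
width: 0.002
finger_force: 1.0
```

```bash
python3 look.py
```

```text
[ 0.6078416  -0.04236434  0.02969287] [-0.43151085  0.50740612  0.22730803]
27 (np.float64(283.4), np.float64(165.9)) z 0.437 r,ang@ball 0.196 -20.9 @bottle 0.183 -22.2
18 (np.float64(287.3), np.float64(167.6)) z 0.432 r,ang@ball 0.195 -24.8 @bottle 0.183 -26.2
11 (np.float64(297.8), np.float64(166.4)) z 0.415 r,ang@ball 0.213 -32.4 @bottle 0.201 -33.8
26 (np.float64(314.1), np.float64(178.0)) z 0.432 r,ang@ball 0.217 -49.0 @bottle 0.206 -50.5
20 (np.float64(224.9), np.float64(192.0)) z 0.046 r,ang@ball 0.155 46.8 @bottle 0.142 47.5
23 (np.float64(299.6), np.float64(258.7)) z 0.049 r,ang@ball 0.153 -133.1 @bottle 0.151 -133.7
```

>>> apply_moves(series=[{"dx":0.034,"dy":0.027,"dz":0,"wx":0,"wy":0,"wz":0.028},{"dx":0.032,"dy":0.029,"dz":0,"wx":0,"wy":0,"wz":0.028},{"dx":0.031,"dy":0.03,"dz":0,"wx":0,"wy":0,"wz":0.028},{"dx":0.03,"dy":0.031,"dz":0,"wx":0,"wy":0,"wz":0.028},{"dx":0.009,"dy":0.01,"dz":0,"wx":0,"wy":0,"wz":0.008},{"dx":0,"dy":0,"dz":0,"wx":0,"wy":0,"wz":0},{"dx":0,"dy":0,"dz":0,"wx":0,"wy":0,"wz":0},{"dx":0,"dy":0,"dz":0,"wx":0,"wy":0,"wz":0}])

```text
time: 5.42
ee_pos: [0.6231, -0.0284, 0.0298]
ee_rot: [3.141, -0.0, 0.995]
ft_force: [-0.7, -0.0, 0.3]
width: 0.004
finger_force: 0.0
```

```bash
python3 look.py
```

```text
[ 0.62293883 -0.02847005  0.0298433 ] [ 0.43601854 -0.78897941 -0.50476663]
28 (np.float64(275.2), np.float64(159.9)) z 0.44 r,ang@ball 0.207 -12.5 @bottle 0.193 -13.6
22 (np.float64(281.0), np.float64(159.9)) z 0.427 r,ang@ball 0.211 -17.3 @bottle 0.198 -18.4
12 (np.float64(302.2), np.float64(165.4)) z 0.421 r,ang@ball 0.223 -35.1 @bottle 0.21 -36.4
27 (np.float64(306.8), np.float64(170.0)) z 0.439 r,ang@ball 0.22 -40.2 @bottle 0.208 -41.6
21 (np.float64(219.0), np.float64(199.9)) z 0.047 r,ang@ball 0.155 58.1 @bottle 0.142 59.2
11 (np.float64(240.9), np.float64(236.3)) z 0.673 r,ang@ball 0.073 116.1 @bottle 0.07 120.7
22 (np.float64(305.3), np.float64(250.6)) z 0.053 r,ang@ball 0.153 -121.8 @bottle 0.151 -122.8
```

>>> apply_moves(series=[{"dx":-0.04,"dy":-0.063,"dz":0,"wx":0,"wy":0,"wz":0},{"dx":-0.04,"dy":-0.063,"dz":0,"wx":0,"wy":0,"wz":0},{"dx":-0.03,"dy":-0.05,"dz":0,"wx":0,"wy":0,"wz":0},{"dx":0,"dy":0,"dz":0.15,"wx":0,"wy":0,"wz":0},{"dx":0,"dy":0,"dz":0.3,"wx":0,"wy":0,"wz":0},{"dx":0,"dy":0,"dz":0.3,"wx":0,"wy":0,"wz":0},{"dx":0,"dy":0,"dz":0.3,"wx":0,"wy":0,"wz":0},{"dx":0,"dy":-0.1,"dz":0.3,"wx":0,"wy":0,"wz":0}])

```text
time: 6.13
ee_pos: [0.6088, -0.06, 0.1931]
ee_rot: [-3.14, -0.001, 0.998]
ft_force: [0.8, 0.9, -0.9]
width: -0.003
finger_force: 0.0
```

>>> apply_moves(series=[{"dx":-0.1,"dy":-0.3,"dz":0,"wx":0,"wy":0,"wz":0},{"dx":-0.1,"dy":-0.3,"dz":0,"wx":0,"wy":0,"wz":0},{"dx":-0.1,"dy":-0.3,"dz":0,"wx":0,"wy":0,"wz":0},{"dx":-0.1,"dy":-0.3,"dz":0,"wx":0,"wy":0,"wz":0},{"dx":-0.1,"dy":-0.3,"dz":0,"wx":0,"wy":0,"wz":0},{"dx":0,"dy":-0.2,"dz":0,"wx":0,"wy":0,"wz":0},{"dx":0,"dy":0,"dz":0,"wx":0,"wy":0,"wz":0},{"dx":0,"dy":0,"dz":0,"wx":0,"wy":0,"wz":0}])

```text
time: 6.8
ee_pos: [0.548, -0.2679, 0.1917]
ee_rot: [3.142, 0.0, 0.991]
ft_force: [-0.1, 0.6, -0.2]
width: -0.003
finger_force: 0.0
```

```bash
python3 look.py end.png
```

```text
[ 0.54880833 -0.26593219  0.19153971] [ 0.9560973   0.58013866 -0.31318217]
21 (np.float64(287.2), np.float64(182.2)) z 0.051 r,ang@ball 0.154 -31.5 @bottle 0.144 -33.4
21 (np.float64(219.0), np.float64(199.9)) z 0.047 r,ang@ball 0.155 58.1 @bottle 0.142 59.2
31 (np.float64(255.8), np.float64(204.2)) z 0.118 r,ang@ball 0.068 15.5 @bottle 0.059 14.1
58 (np.float64(281.0), np.float64(219.3)) z 0.089 r,ang@ball 0.061 -73.9 @bottle 0.059 -79.1
200 (np.float64(242.4), np.float64(229.4)) z 0.09 r,ang@ball 0.062 100.5 @bottle 0.057 105.7
83 (np.float64(266.3), np.float64(243.6)) z 0.091 r,ang@ball 0.058 -168.3 @bottle 0.06 -166.6
27 (np.float64(305.6), np.float64(250.8)) z 0.049 r,ang@ball 0.154 -121.9 @bottle 0.152 -122.8
111 (np.float64(325.9), np.float64(273.0)) z 0.744 r,ang@ball 0.243 -128.2 @bottle 0.237 -128.7
23 (np.float64(236.4), np.float64(268.9)) z 0.042 r,ang@ball 0.154 148.3 @bottle 0.15 150.2
```

View pics/end.png

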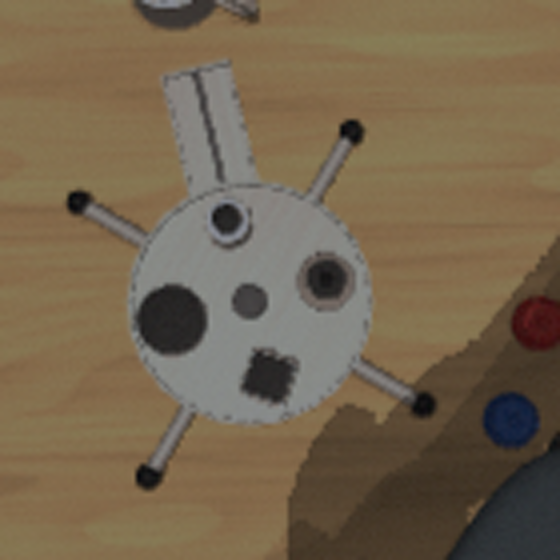

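The end crop shows the bottle at (229,219), in line with the rib that runs from (197,70) to (222,182). It is about 1–2 mm off the line, all four pots are upright in their places, and the arm is clear. I'm handing the job in.

```bash
python3 -c "
from rig import arm
print(arm.job_done())"
```

```text
the job is handed in; nothing more can be done
None
```

The slim bottle now stands at the drip tongue, about 1–2 mm off the rib's line by the last top view, with all four pots upright in their places and the arm clear; the job is handed in, and no verdict came back.

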